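# Mount a wax reel on its stand and start the wing nut

## Robot

A 6-joint arm with a two-finger parallel gripper is mounted at the origin on a cart in front of the work surface, level with it; the furniture and walls round the work are solid. World frame = base frame: x ahead of the robot, y to its left, z up, the work surface at z = 0. Lengths are in m, angles in rad, forces in N, time in s.
With the tool pointing down it reaches from about 0.35 to 1 m from the base axis. Payload 7.1 kg.
Tool frame: the origin (TCP) lies between the finger pads; the fingertips stand 22 mm ahead of it and the grasp point (between the pads) lies 3 mm ahead of it; z points along the fingers, y is the line along which they close (so a half turn about z gives the same grasp; the last joint's range is limited). The gripper opens to 85 mm and grips with 20 to 120 N. Pads are 22 mm wide; open, the fingers measure 114 mm over their backs; the gripper's body (76 mm by 85 mm) begins 54 mm behind the grasp point. The pads swing forward as they close: fully open they stand 13 mm farther back than shut.
Start: joints at [-1.246, 0.423, 1.63, -0, 1.089, -0.019], TCP at [0.211, -0.588, 0.222] pointing down, gripper open.
Joint ranges: [-3, 3], [-0.9, 2.11], [0.09, 2.58], [-1.31, 4.45], [0.11, 2.69], [-2.54, 2.54]. Speed limits (rad/s): [2.39, 2.39, 3.01, 3.14, 3.14, 3.14].

## Interface

Orientations are given as a rotation vector (axis times angle).
In Python, from rig import manip gives the robot as it stands. The module is installed in compiled form; this text tells all that it offers. Calls block until the motion is done:
- manip.move_to(position, orientation): joint-space move of the TCP to a pose.
- manip.servo_line(position, orientation=None, rate=0.15): straight line of the TCP; orientation=None keeps the orientation; rate is the mean speed in m/s.
- manip.set_joints(angles): joint-space move.
- manip.command_gripper(opening, f_grip=None): finger opening in m; f_grip is the grip in N (None keeps the last); returns when the fingers have stopped.
- manip.hold(seconds).
- manip.solve_ik(position, orientation): joint angles nearest the present ones, or None.
- manip.camera(name): name is "scene" or "top"; returns a dict with "image" (384x512x3 uint8, red, green, blue), "fx", "fy", "cx", "cy" (pixels), "k1" (the pictures are not rectified: a ray, as slopes to the right and down, at radius r is drawn at 1 + k1 r^2 times it, then the intrinsics apply), "cam_to_world" (4x4, takes a point from camera to world coordinates). Camera axes: x right, y down, z forward; pixel columns grow to the right and rows downward; lengths in m; the calibration is good to about 2 mm. A picture is of the moment at which its call begins. There is no depth.
A pose or a line that the arm cannot do raises manip.IKError and nothing moves.
- manip.sign_off(): hands the job in; it is judged then, once.
Readings, each from a call of its own:
- manip.get_time(): time.
- manip.get_joint_positions(): joint angles.
- manip.get_joint_vel(): joint speeds.
- manip.get_tau(): joint torques, N m.
- manip.get_position(): TCP position.
- manip.get_ee_rot(): TCP orientation.
- manip.get_contact_force(): force on the tool from outside, world axes, zero at the start.
- manip.get_torque(): the same for the moment, N m.
- manip.get_width(): finger opening in m.
- manip.get_grip_force(): force on a finger pad.
Only numpy, scipy, OpenCV 4.12 (cv2) and the standard library are available. Lean on these libraries where they do the work, as an engineer would, in place of code of your own. Each camera call takes 0.05 s, during which the arm holds its last target. There are 200 camera calls.

## Task

Put the green reel of sprue wax on the upright spindle of the reel stand, fully down on its round seat. Then set the black wing nut squarely on the spindle's thread and start it the safe way: pressing only lightly, turn it backward (counter-clockwise seen from above) until you feel it drop off the end of the thread, then forward (clockwise) one full turn, so that it is started but not tight. Stop there and finish with the nut still held in the gripper; leave the plaster cast, the jar and the pliers where they are.

Things in the scene. Friction and masses are not known exactly. Their poses are not given: they have to be found in the camera images.
- reel_stand: Fixed bench stand. Origin: centre of its underside, on the spindle axis; z up; x, y along the edges of its square grey base plate (116 mm, top at z = 12). On it a round aluminium seat disc (72 mm across, top at z = 18) and a steel spindle 22 mm across, threaded at the top, conical tip at z = 82. A low wire eyelet (top at z = 40) stands at x = 47, y = 30 mm.
- seat_top (a point): Centre of the seat disc's top, where the underside of the mounted reel rests (18 mm above the stand's origin).
- spindle_top (a point): Tip of the spindle, 82 mm above the stand's origin (64 mm above the seat, so 30 mm above the top of a mounted reel).
- thread_end (a point): Upper end of the thread (on the axis, 78 mm above the stand's origin). Right-hand two-start thread: clockwise screws down 12 mm per turn. Turned backward the nut rides up slightly (under 1 mm), then drops about 5 mm once its bar is in line with the stand's x axis (within some 15 degrees): one drop every half turn. Nut's origin: about 74 mm above the stand's just before the drop, 69.5 just after.
- started_height (a point): On the spindle axis, 57.6 mm above the stand's origin: where the nut's origin is after one full turn forward from the drop with its bar in line with the stand's x axis. The thread has about 1 mm of play; over 40 N between nut and stand counts as forcing it.
- wax_reel: Loose small reel, white flanges, green winding, standing on one flange, axis upright. 60 mm across the flanges, 53 over the winding, 34 mm high; flanges 3 mm thick; through bore 25 mm. About 0.12 kg. Origin: centre of its underside, z up. Grip it across the flanges; when mounted, the spindle stands 30 mm out of its top, between the fingers.
- wing_nut: Loose black plastic wing nut, about 0.07 kg, standing on its open end. Origin: centre of the open end, z up. Ribbed hub 38 mm across, 36 mm high; bore 24 mm, flared at the mouth. Inside, 6 mm up, two thread lugs opposite each other in line with the bar grip on top (a half turn looks and works the same). Left alone on the started thread, it stays there.
- bar_middle (a point): Middle of the nut's bar grip, 49 mm above its open end. The bar runs along the nut's x axis: 46 mm long, 12 mm thick (along y), from z = 36 to z = 62 mm, small white stripes on its ends. Fingers opened wider than 55 mm can swing round it without lifting.
- wing_a (a point): One end of the nut's bar, at x = +23 mm, z = 52 mm in the nut's frame.
- wing_b (a point): The other end of the nut's bar, at x = -23 mm, z = 52 mm in the nut's frame.
- plaster_cast: Bystander: loose yellow plaster dental cast, 51 x 66 x 31 mm, on the worktop behind the stand. Origin: centre of its underside.
- blue_jar: Bystander: loose white jar with a blue screw cap, 37 mm across, 50 mm high. Origin: centre of its underside.
- pliers: Bystander: loose pliers with red handles lying flat, 44 x 133 x 12 mm, on the right of the work (negative y). Origin: centre of the underside.

How it is judged:
By the outcome, as a careful person would: the job done as asked, in the order asked, and still so for the second after the job is handed in, while the arm keeps its last pose, push and grip.
It also fails if it takes over 72 s, if anything falls off the work surface, if the arm or the gripper's body presses on something with over 40 N, if the wrist force passes 120 N, or if a joint passes its speed limit or range.

## Working session

There is one attempt and no reset: what is moved stays moved. The work goes in short steps, each a Python script; the robot and the scene stay as the last script left them, time stands still between calls to the robot, and variables do not carry over. Pictures are saved under pics/ and viewed, at most 10 in all, crops included, and the job is handed in when it is done.

```bash
mkdir -p pics; ls; python3 - <<'E'
from rig import manip
import cv2,numpy as np
for n in("scene","top"):
    c=manip.camera(n); cv2.imwrite(f"pics/{n}0.png",cv2.cvtColor(c["image"],cv2.COLOR_RGB2BGR))
    print(n,c["fx"],c["fy"],c["cx"],c["cy"],c["k1"]);print(np.round(c["cam_to_world"],4))
print(manip.get_time(),manip.get_ee_rot(),manip.get_width(),manip.get_contact_force())
E
```

```text
pics
scene 481.7199453295844 481.7199453295844 268.79164958063865 194.8326698575921 0.014129205805731784
[[-0.8249 -0.3407  0.4511 -0.0574]
 [-0.5653  0.4913 -0.6626  0.883 ]
 [ 0.0041 -0.8016 -0.5979  0.9338]
 [ 0.      0.      0.      1.    ]]
top 455.2985645498333 455.2985645498333 257.04619418914746 188.5109254744178 -0.1871773265381442
[[-0.0185 -0.9802  0.197   0.3263]
 [-0.9998  0.0185 -0.0018 -0.0469]
 [-0.0019 -0.197  -0.9804  1.2519]
 [ 0.      0.      0.      1.    ]]
0.1 [-3.09395372e+00 -5.37162109e-01  3.66368731e-04] 0.08541269617557888 [-0.70029387 -0.11319001 -0.23477358]
```

View pics/scene0.png

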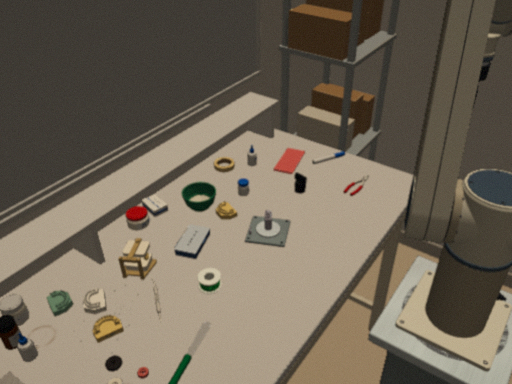

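View pics/top0.png

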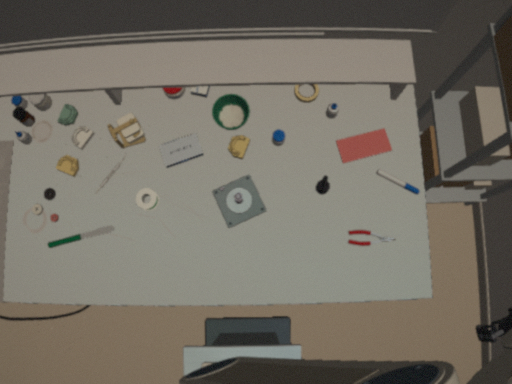

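The scene view shows the reel at (209,281), the stand at (268,231) and the nut at (300,183). In the top view they are at (147,199), (239,201) and (322,186). The pliers, jar and cast are at (370,238), (279,137) and (240,147) in the top view. Next I'll zoom in.

```bash
cat > h.py <<'E'
from rig import manip
import cv2,numpy as np
from scipy.spatial.transform import Rotation as R
def undist(c,uv):
    uv=np.atleast_2d(np.asarray(uv,float)); d=(uv-[c["cx"],c["cy"]])/[c["fx"],c["fy"]]
    s=d.copy()
    for _ in range(20): s=d/(1+c["k1"]*(s**2).sum(1,keepdims=True))
    return s
def plane(c,uv,z):
    s=undist(c,uv); T=c["cam_to_world"]
    d=np.c_[s,np.ones(len(s))]@T[:3,:3].T; o=T[:3,3]
    return o+d*((z-o[2])/d[:,2:])
def proj(c,P):
    T=c["cam_to_world"]; q=(np.atleast_2d(P)-T[:3,3])@T[:3,:3]
    s=q[:,:2]/q[:,2:]; s=s*(1+c["k1"]*(s**2).sum(1,keepdims=True))
    return s*[c["fx"],c["fy"]]+[c["cx"],c["cy"]]
def crop(c,u,v,h,k):
    im=c["image"][v-h:v+h,u-h:u+h]
    return cv2.cvtColor(cv2.resize(im,None,fx=k,fy=k,interpolation=cv2.INTER_NEAREST),cv2.COLOR_RGB2BGR)
def down(yaw):  # tool z down, tool y (closing line) at angle yaw from world x
    y=np.array([np.cos(yaw),np.sin(yaw),0]); z=np.array([0,0,-1.]); x=np.cross(y,z)
    return R.from_matrix(np.c_[x,y,z]).as_rotvec()
E
python3 - <<'E'
from h import *
t=manip.camera("top");s=manip.camera("scene")
rows=[np.hstack([crop(c,u,v,h,264//(2*h)) if 264%(2*h)==0 else cv2.resize(crop(c,u,v,h,4),(264,264)) for u,v,h in L]) for c,L in((t,[(147,199,22),(239,201,33),(322,186,22)]),(s,[(209,281,22),(268,228,33),(300,183,22)]))]
cv2.imwrite("pics/z1.png",np.vstack(rows))
E
```

```text
(no output)
```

View pics/z1.png

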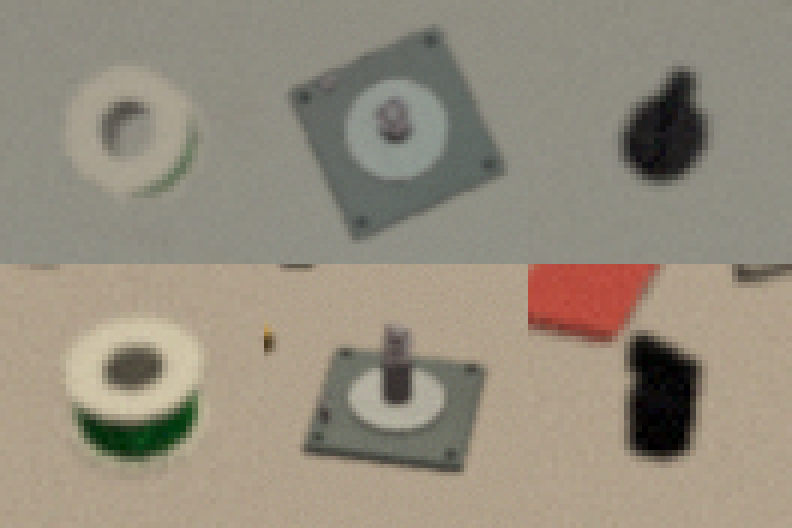

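The top crops show the stand plate turned about 25°, with its eyelet near the left corner, the upright reel, and the black nut with its bar end pointing up and to the right. I'll measure these numerically.

```bash
cat > meas.py <<'E'
from h import *
def big(m):
    cs,_=cv2.findContours(m.astype(np.uint8),cv2.RETR_EXTERNAL,cv2.CHAIN_APPROX_NONE)
    return max(cs,key=cv2.contourArea)[:,0].astype(float)
def seg(c,u,v,h,fn,k=4):
    im=cv2.resize(c["image"][v-h:v+h,u-h:u+h],None,fx=k,fy=k,interpolation=cv2.INTER_CUBIC)
    im=cv2.GaussianBlur(im,(0,0),2).astype(int)
    return (big(fn(im))+0.5)/k-0.5+[u-h,v-h]
def circ(P):
    P=cv2.convexHull(P[:,:2].astype(np.float32))[:,0].astype(float)
    A=np.c_[2*P,np.ones(len(P))]; s=np.linalg.lstsq(A,(P**2).sum(1),rcond=None)[0]
    return np.round([s[0],s[1],np.sqrt(s[2]+s[0]**2+s[1]**2)],4)
E
cat > m1.py <<'E'
from meas import *
t=manip.camera("top");s=manip.camera("scene")
for c,u,v,n in((t,239,201,"top"),(s,268,228,"scene")):
    im=c["image"].astype(int)
    bg=np.median(im[v-33:v+33,u-33:u+33].reshape(-1,3),0); print(n,"plate col",bg,"bg",im[v-30,u-30])
    tb=im[v-31:v-26,u+25:u+31].reshape(-1,3).mean(0); pl=im[v+15:v+18,u-5:u+5].reshape(-1,3).mean(0); 
    thr=(tb+pl).mean()/2*3
    ct=seg(c,u,v,33,lambda a:(a.sum(2)<(tb.sum()+pl.sum())/2))
    P=plane(c,ct,0.012 )
    r=cv2.minAreaRect(P[:,:2].astype(np.float32)*1000); print(n,"plate",r)
    seatv=im[v-2:v+6,u+8:u+11].reshape(-1,3).mean(0) if n=="top" else im[v+5:v+7,u-8:u-4].reshape(-1,3).mean(0)
    print(tb,pl,seatv)
    h=12 if n=="top" else 15
    ct=seg(c,u,v,h,lambda a:a.sum(2)>(seatv.sum()+pl.sum())/2)
    print(n,"seat",circ(plane(c,ct,0.018)))
# reel
for c,u,v,n in((t,147,199,"top"),(s,209,281,"scene")):
    im=c["image"].astype(int)
    if n=="scene": f=lambda a:a.sum(2)>(im[276:278,200:202].sum()/4+im[v-19:v-15,u-19:u-15].sum()/16)/2
    else:
        print("reel cols",im[199,139],im[182,130])
        f=lambda a:(a[...,0]-a[...,2])>((im[195:203,138:141].mean((0,1))-im[180:184,128:132].mean((0,1)))@[.5,0,-.5]+(im[180:184,128:132].mean((0,1)))@[1,0,-1])
    ct=seg(c,u,v,22,f); print(n,"reel top",circ(plane(c,ct,0.034)),len(ct))
    if n=="scene": print("flange rel plane check", ct.min(0),ct.max(0))
# nut
for c,u,v,n in((t,322,186,"top"),(s,300,183,"scene")):
    ct=seg(c,u,v,16,lambda a:a.sum(2)<200); P=plane(c,ct,0.036)*1000
    print(n,"nut",ct.min(0),ct.max(0),P[:,:2].min(0),P[:,:2].max(0),circ(P/1000))
a=[]
for c,u,v in((t,322,186),(s,300,183)):
    g=crop(c,u,v,14,1).astype(float); g=np.clip(g*3,0,255).astype(np.uint8); a.append(cv2.resize(g,None,fx=14,fy=14,interpolation=cv2.INTER_CUBIC))
cv2.imwrite("pics/nut1.png",np.hstack(a))
E
python3 m1.py
```

```text
top plate col [142. 141. 130.] bg [144 141 131]
top plate ((542.660400390625, 2.4663467407226562), (118.98902130126953, 118.2403335571289), 23.922096252441406)
[144.2        141.8        130.73333333] [ 97.46666667 104.83333333  98.86666667] [142.41666667 150.91666667 143.58333333]
top seat [0.5433 0.0029 0.0348]
scene plate col [175. 160. 138.] bg [175 160 138]
scene plate ((548.2393798828125, -6.751502990722656), (116.49259185791016, 153.69097900390625), 23.902008056640625)
[175.9        160.66666667 139.26666667] [96.63333333 92.73333333 81.36666667] [165.625 162.75  147.625]
scene seat [0.546  0.0016 0.0363]
reel cols [168 162 146] [141 138 128]
top reel top [0.55   0.2556 0.0311] 265
scene reel top [0.5534 0.256  0.0283] 222
flange rel plane check [197.375 267.625] [219.875 283.375]
top nut [315.875 175.875] [328.375 193.375] [ 553.78596912 -244.82488131] [ 602.57702857 -209.83830317] [ 0.5771 -0.2307  0.0221]
scene nut [294.625 172.875] [305.625 192.375] [ 540.73620221 -266.71265764] [ 614.90981503 -174.24890466] [ 0.5898 -0.2122  0.0506]
```

View pics/nut1.png

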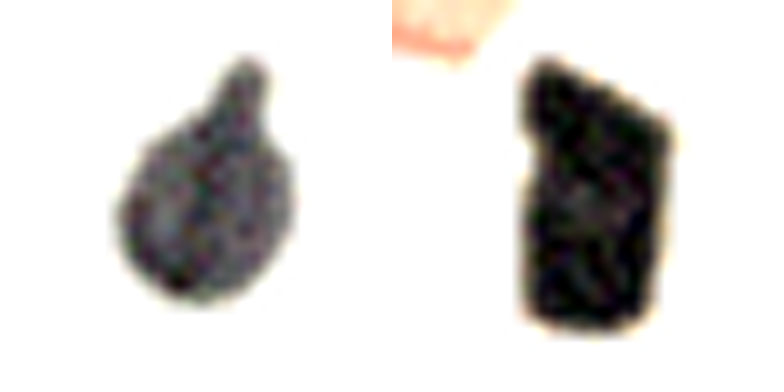

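The nut crops show the bar tip at top-view (325.9,176). In the scene view the bar's top ends are at about (297,173.3) and (305.7,178).

```bash
python3 - <<'E'
from meas import *
t=manip.camera("top");s=manip.camera("scene")
tip=plane(t,[[308+249/14-.5,172+62/14-.5]],.062)[0]; hub=plane(t,[[308+207/14-.5,172+218/14-.5]],.018)[0]
ends=plane(s,[[286+(545-392)/14-.5,169+62/14-.5],[286+(665-392)/14-.5,169+122/14-.5]],.062)
bot=plane(s,[[286+(588-392)/14-.5,169+325/14-.5]],0.)
for n,p in(("tip",tip),("hub",hub),("ends",ends),("bot front",bot)):print(n,np.round(p,4))
d=tip-hub;print(np.degrees(np.arctan2(d[1],d[0])),np.hypot(*d[:2]));d=ends[0]-ends[1];print(np.degrees(np.arctan2(d[1],d[0])),np.hypot(*d[:2]),ends.mean(0))
for x,y in((.5517,.2558),(.5445,.0022),(hub[0],hub[1])):
  for yaw in range(-90,270,30):
    try: q=manip.solve_ik([x,y,.1],down(np.radians(yaw)))
    except Exception as e: q=e
    print(yaw,None if q is None else np.round(q,2)) 
E
```

```text
tip [ 0.5965 -0.2333  0.062 ]
hub [ 0.5749 -0.2303  0.018 ]
ends [[ 0.5939 -0.2314  0.062 ]
 [ 0.5587 -0.2263  0.062 ]]
bot front [[ 0.5742 -0.2232  0.    ]]
-8.061119114694076 0.021787113459859873
-8.26130952219641 0.035624177956089166 [ 0.57627826 -0.22885496  0.062     ]
-90 [ 0.41  0.56  1.74 -0.    0.84  1.99]
-60 [ 0.41  0.56  1.74 -0.    0.84  1.46]
-30 [0.41 0.56 1.74 0.   0.84 0.94]
0 [ 0.41  0.56  1.74 -0.    0.84  0.41]
30 [ 0.41  0.56  1.74  0.    0.84 -0.11]
60 [ 0.41  0.56  1.74 -0.    0.84 -0.63]
90 [ 0.41  0.56  1.74 -0.    0.84 -1.16]
120 [ 0.41  0.56  1.74  0.    0.84 -1.68]
150 [ 0.41  0.56  1.74 -0.    0.84 -2.2 ]
180 None
210 None
240 [ 0.41  0.56  1.74 -0.    0.84  2.51]
-90 [-0.02  0.48  1.89 -0.    0.77  1.55]
-60 [-0.02  0.48  1.89 -0.    0.77  1.03]
-30 [-0.02  0.48  1.89  0.    0.77  0.51]
0 [-0.02  0.48  1.89 -0.    0.77 -0.02]
30 [-0.02  0.48  1.89  0.    0.77 -0.54]
60 [-0.02  0.48  1.89 -0.    0.77 -1.07]
90 [-0.02  0.48  1.89 -0.    0.77 -1.59]
120 [-0.02  0.48  1.89 -0.    0.77 -2.11]
150 None
180 None
210 None
240 [-0.02  0.48  1.89 -0.    0.77  2.08]
-90 [-0.4   0.57  1.72 -0.    0.86  1.17]
-60 [-0.4   0.57  1.72 -0.    0.86  0.65]
-30 [-0.4   0.57  1.72  0.    0.86  0.12]
0 [-0.4   0.57  1.72 -0.    0.86 -0.4 ]
30 [-0.4   0.57  1.72 -0.    0.86 -0.92]
60 [-0.4   0.57  1.72  0.    0.86 -1.45]
90 [-0.4   0.57  1.72 -0.    0.86 -1.97]
120 [-0.4   0.57  1.72 -0.    0.86 -2.49]
150 None
180 None
210 [-0.4   0.57  1.72  0.    0.86  2.22]
240 [-0.4   0.57  1.72 -0.    0.86  1.69]
```

```bash
cat >> h.py <<'E'
def st(tag=""):
    print(tag,"t%.2f"%manip.get_time(),"p",np.round(manip.get_position(),4),"F",np.round(manip.get_contact_force(),1),"M",np.round(manip.get_torque(),2),"w%.4f g%.0f"%(manip.get_width(),manip.get_grip_force()))
E
python3 - <<'E'
from h import *
o=down(np.radians(-33)); x,y=.5517,.2558
manip.move_to([x,y,.10],o); st("above")
manip.servo_line([x,y,.0235],rate=.12); st("down")
manip.command_gripper(.055,f_grip=30); st("grip")
manip.servo_line([x,y,.15],rate=.2); st("up")
x,y=.5445,.0022
manip.move_to([x,y,.13],o); manip.hold(.2); st("stand")
for n in("scene","top"):
    c=manip.camera(n); u,v=proj(c,[x,y,.09])[0].astype(int)
    cv2.imwrite(f"pics/r_{n}.png",crop(c,u,v,45,4) )
a=np.hstack([cv2.imread(f"pics/r_{n}.png") for n in("scene","top")]); cv2.imwrite("pics/r.png",a)
E
```

```text
above t3.61 p [0.5521 0.2552 0.1001] F [ 0.  -0.3 -0.9] M [-0.02 -0.02  0.02] w0.0852 g0
down t4.39 p [0.5521 0.256  0.0239] F [-0.3  0.1  1. ] M [0.02 0.02 0.04] w0.0850 g0
grip t4.80 p [0.5519 0.2559 0.0239] F [-0.7 -0.2  0.3] M [ 0.06  0.04 -0.04] w0.0549 g0
up t5.58 p [0.551  0.2555 0.1491] F [ 0.7  0.6 -0.4] M [-0.05 -0.07 -0.03] w0.0550 g0
stand t6.78 p [0.5448 0.0034 0.13  ] F [-0.2  0.3 -0.3] M [-0.05 -0.02  0.02] w0.0546 g0
```

View pics/r.png

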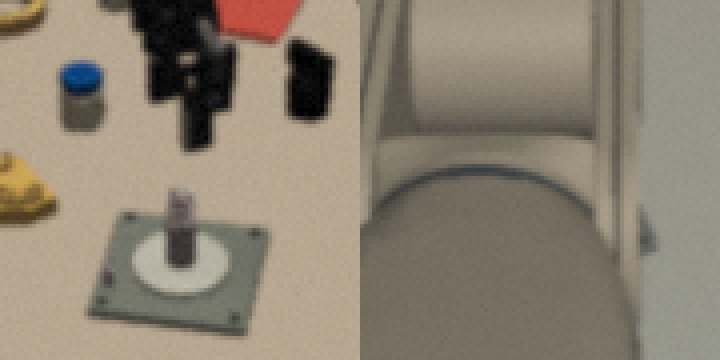

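The reel isn't in the gripper. The scene view shows empty closed fingers above the stand, so I need to find out where the reel went.

View pics/r2.png

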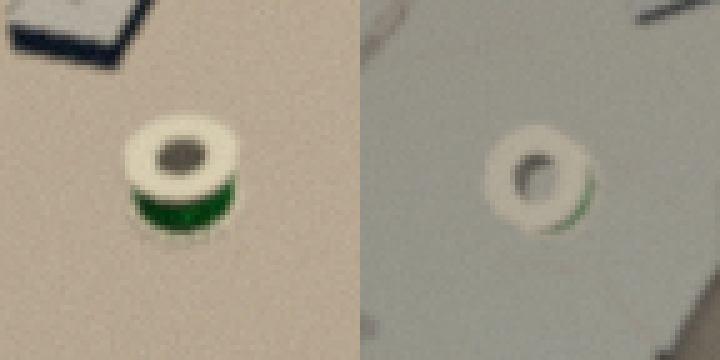

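The reel still stands untouched in its place at scene (209,276), so the fingers closed above it. I'll check fingertip height against the camera at the present pose.

```bash
python3 - <<'E'
from h import *
print(R.from_rotvec(manip.get_ee_rot()).as_matrix().round(3)); st()
s=manip.camera("scene"); T=R.from_rotvec(manip.get_ee_rot()).as_matrix(); p=np.array(manip.get_position())
k=5; u,v=248,165
cr=crop(s,u+20,v,55,k)
for y in(-.0275,.0275):
  for z,col in((0,(0,0,255)),(.022,(0,255,0)),(-.02,(255,0,0))):
    q=proj(s,p+T@[0,y,z])[0]; a=((q-[u+20-55,v-55]+.5)*k).astype(int); cv2.circle(cr,tuple(int(i) for i in a),5,col,-1); print(y,z,q)
cv2.imwrite("pics/f.png",cr)
E
```

```text
[[ 0.544  0.839  0.   ]
 [ 0.839 -0.544  0.   ]
 [ 0.     0.    -1.   ]]
 t6.98 p [0.5446 0.0028 0.13  ] F [ 0.1  0.5 -0.3] M [-0.01  0.02  0.02] w0.0549 g0
-0.0275 0 [271.85561033 202.84191852]
-0.0275 0.022 [271.79192823 209.1579933 ]
-0.0275 -0.02 [271.91463133 196.98949039]
0.0275 0 [264.24701068 191.79091196]
0.0275 0.022 [264.25830611 198.02552876]
0.0275 -0.02 [264.236531   186.01712415]
```

View pics/f.png

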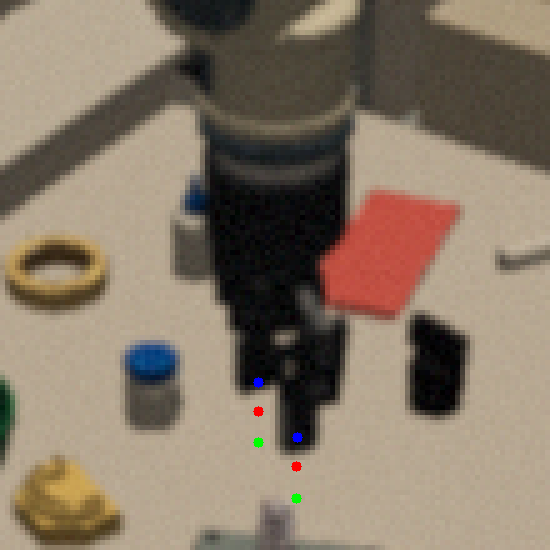

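In the picture the fingertips end about 11 mm behind the reported TCP (near tip at y≈450, against 466 for the TCP), not 22 mm ahead of it. That explains the miss, because the tips stayed around z = 35 mm. I'll find the true tip height with a guarded touch on the worktop beside the reel pick.

```bash
cat >> h.py <<'E'
def touch(p,zend,step=.001,F=4,rate=.02,o=None):
    """step straight down at xy of p until the upward force passes F"""
    p=np.array(p,float); f0=manip.get_contact_force()[2]
    while p[2]>zend:
        p[2]-=step; manip.servo_line(p,o,rate=rate)
        if manip.get_contact_force()[2]-f0>F: break
    return p
E
python3 - <<'E'
from h import *
o=down(np.radians(-33)); x,y=.5517,.2558
manip.command_gripper(.074)
manip.move_to([x,y,.09],o); manip.servo_line([x,y,.0],rate=.1); manip.hold(.15); st("low")
p=touch([x,y,0],-.03); st("touch"); print(p)
E
```

```text
low t9.57 p [0.5522 0.2561 0.0008] F [ 0.9 -0.7 -0.4] M [-0.03  0.04 -0.02] w0.0741 g0
touch t14.32 p [ 0.5517  0.2558 -0.0181] F [-2.2 -1.8  9. ] M [-0.16  0.46 -0.03] w0.0741 g5
[ 0.5517  0.2558 -0.019 ]
```

```bash
python3 - <<'E'
from h import *
x,y=.5517,.2558
manip.servo_line([x,y,-.012],rate=.05); st("raised")
manip.command_gripper(.05,f_grip=40); st("grip")
if manip.get_grip_force()>10:
    manip.servo_line([x,y,.10],rate=.2); manip.hold(.1); st("up")
    manip.move_to([.5445,.0022,.10],down(np.radians(-33))); manip.hold(.2); st("stand")
for n in("scene",):
    c=manip.camera(n); u,v=268,210
    cv2.imwrite(f"pics/s3.png",crop(c,u,v,45,6))
E
```

```text
raised t14.61 p [ 0.552   0.256  -0.0116] F [-0.   1.2 -0.2] M [0.02 0.01 0.01] w0.0741 g0
grip t14.92 p [ 0.5516  0.2558 -0.0116] F [-2.  -0.2  5.8] M [-0.06  0.24 -0.12] w0.0572 g41
up t15.72 p [0.5504 0.2552 0.0981] F [-0.5 -0.1 -1.5] M [-0.03  0.04 -0.06] w0.0573 g43
stand t16.92 p [0.5448 0.0035 0.1   ] F [-0.2  0.6 -2.3] M [ 0.01 -0.    0.  ] w0.0570 g43
```

View pics/s3.png

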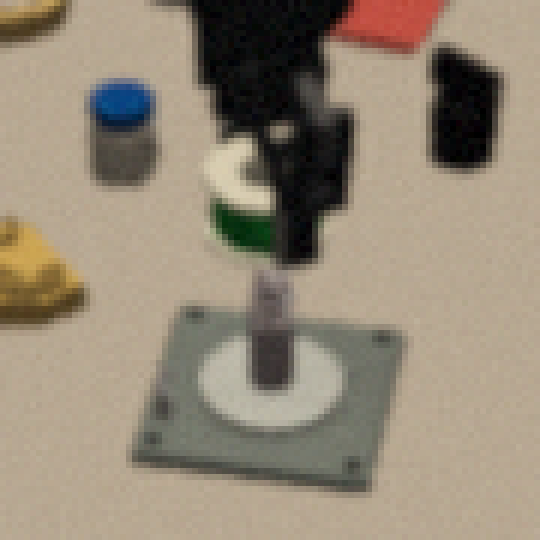

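The scene view shows the reel held upright just above the spindle, with its underside level with the fingertips. Next is a force-guarded, compliant descent.

```bash
cat >> h.py <<'E'
def comply(p,zend,step,rate=.04,F=8,gain=.00012,cap=.0006,log=True,stop=True):
    """go down in steps, giving way sideways to the measured force; stop on upward force F"""
    p=np.array(p,float); f0=np.array(manip.get_contact_force())
    while p[2]>zend+1e-6:
        p[2]=max(zend,p[2]-step); manip.servo_line(p,rate=rate)
        f=np.array(manip.get_contact_force())-f0
        if log: print("%.4f"%p[2],np.round(manip.get_position(),4),f.round(1))
        if np.hypot(*f[:2])>3: p[:2]+=np.clip(gain*f[:2],-cap,cap)
        if f[2]>F and stop: break
    return p
E
python3 - <<'E'
from h import *
p=[.5445,.0022,.075]; manip.servo_line(p,rate=.1); manip.hold(.2)
p=comply(p,.05,.002); st(); print(p)
E
```

```text
0.0730 [0.5445 0.0022 0.0731] [-1.   2.3 -0.5]
0.0710 [0.5443 0.0022 0.0708] [-0.4  0.4  0.8]
0.0690 [0.5444 0.0022 0.0688] [-0.8  0.8 -0.4]
0.0670 [0.5444 0.0022 0.0669] [-0.5  1.1 -0.2]
0.0650 [0.5444 0.0022 0.0649] [-0.5  0.8  0. ]
0.0630 [0.5444 0.0022 0.0629] [-0.2  0.6 -0.3]
0.0610 [0.5444 0.0022 0.0609] [-0.7  1.1 -0.2]
0.0590 [0.5444 0.0022 0.0589] [-0.4  0.6 -0.3]
0.0570 [0.5444 0.0022 0.0569] [-1.1  0.5 -1.7]
0.0550 [0.5444 0.0022 0.0549] [-0.4  2.1 -0.3]
0.0530 [0.5444 0.0022 0.0529] [-0.8  0.2 -0.1]
0.0510 [0.5444 0.0022 0.0509] [-0.8  0.8 -0.7]
0.0500 [0.5445 0.0022 0.05  ] [0.2 1.6 0. ]
 t20.82 p [0.5445 0.0022 0.05  ] F [ 0.8  0.5 -1.4] M [ 0.01 -0.02  0.02] w0.0573 g43
[0.5445 0.0022 0.05  ]
```

```bash
python3 - <<'E'
from h import *
x,y=.5445,.0022
manip.servo_line([x,y,.030],rate=.05); st(); manip.servo_line([x,y,.011],rate=.05); st()
p=touch([x,y,.011],.002,step=.0015,F=5,rate=.03); st("touch"); print(p)
E
```

```text
t21.37 p [0.5443 0.0022 0.0296] F [-0.1 -0.2 -1.4] M [ 0.01 -0.01  0.01] w0.0576 g43
 t21.90 p [0.5443 0.0022 0.0106] F [ 0.4 -0.2 -1.8] M [0.02 0.02 0.04] w0.0572 g43
touch t22.90 p [0.5446 0.0022 0.0063] F [-4.9  0.6 15.4] M [0.06 0.72 0.01] w0.0573 g44
[0.5445 0.0022 0.005 ]
```

The reel is seated at the predicted height. Next I release it and pick up the nut.

```bash
python3 - <<'E'
from h import *
x,y=.5445,.0022
manip.servo_line([x,y,.0065],rate=.05)
manip.command_gripper(.076); st("open")
manip.servo_line([x,y,.10],rate=.2); st()
o=down(np.radians(82)); x,y=.5755,-.2298
manip.move_to([x,y,.10],o); st("above nut")
manip.servo_line([x,y,.032],rate=.12); manip.hold(.1); st("down")
manip.command_gripper(.005,f_grip=50); manip.hold(.2); st("grip")
s=manip.camera("scene")
cv2.imwrite("pics/n4.png",np.hstack([crop(s,268,222,33,6),crop(s,300,175,33,6)]))
E
```

```text
open t23.48 p [0.5445 0.0022 0.0064] F [-0.3  0.8  0.6] M [ 0.04 -0.01  0.02] w0.0764 g0
 t24.09 p [0.5441 0.0022 0.0997] F [-0.  -0.2 -0.8] M [-0.01  0.   -0.06] w0.0761 g0
above nut t26.14 p [ 0.5753 -0.2294  0.0996] F [-0.2  0.1 -1.4] M [-0.02 -0.06  0.03] w0.0762 g0
down t26.96 p [ 0.5763 -0.2301  0.033 ] F [ 0.6 -1.2  0. ] M [ 0.   -0.02 -0.01] w0.0760 g0
grip t27.76 p [ 0.5756 -0.2298  0.0321] F [-0.7  0.6  2.9] M [ 0.01  0.07 -0.01] w0.0108 g53
```

View pics/n4.png

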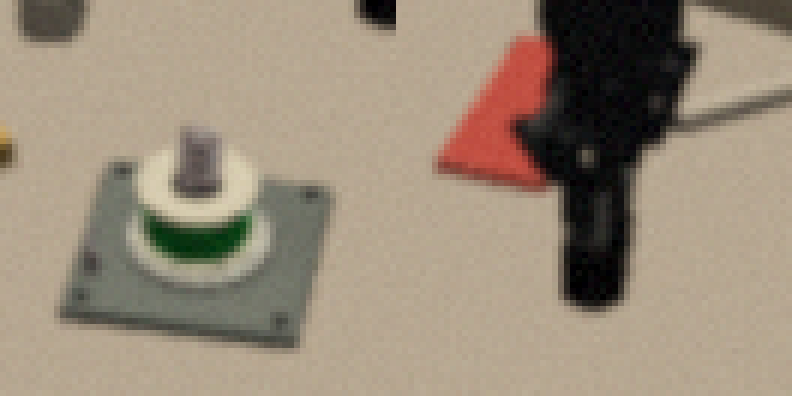

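The reel is fully down on the seat, with the spindle showing above it at crop (200,160). The nut's bar is gripped. Next I bring the nut over the spindle, 50° short of the drop angle.

```bash
python3 - <<'E'
from h import *
x,y=.5755,-.2298
manip.servo_line([x,y,.13],rate=.2); st("up")
x,y=.5445,.0022
manip.move_to([x,y,.13],down(np.radians(64))); manip.servo_line([x,y,.116],rate=.06); manip.hold(.2); st("pre")
p=comply([x,y,.116],.102,.0012,rate=.03,F=4); st(); print(p)
E
```

```text
up t28.45 p [ 0.5748 -0.2295  0.1293] F [ 0.1  0.2 -1.5] M [-0.01  0.02 -0.03] w0.0107 g52
pre t29.97 p [0.5447 0.002  0.1162] F [-0.2 -0.2 -1. ] M [ 0.01 -0.01 -0.01] w0.0108 g52
0.1148 [0.5445 0.0022 0.1149] [-0.3 -0.3  0.4]
0.1136 [0.5445 0.0022 0.1136] [-0.1  0.4 -0.5]
0.1124 [0.5444 0.0022 0.1123] [0.6 0.2 0.6]
0.1112 [0.5445 0.0022 0.1111] [-0.4 -0.1  1.1]
0.1100 [0.5444 0.0022 0.1099] [ 0.5 -0.1  0.7]
0.1088 [0.5444 0.0022 0.1087] [ 0.1  0.9 -0. ]
0.1076 [0.5444 0.0022 0.1075] [0.9 0.3 0.2]
0.1064 [0.5443 0.0023 0.1063] [ 0. -0.  1.]
0.1052 [0.5443 0.0023 0.1053] [-1.   1.8  4.3]
 t32.22 p [0.5443 0.0023 0.1053] F [-1.2  1.6  3.3] M [0.23 0.4  0.02] w0.0108 g53
[0.5445 0.0022 0.1052]
```

The nut meets the thread end at the expected height of about 73.5 mm, under light pressure. Now I turn it backward.

```bash
python3 - <<'E'
from h import *
p=np.array([.5445,.0022,.1052]); f0=-1.3
for yaw in range(70,114,6):
    manip.servo_line(p,down(np.radians(yaw)),rate=.03)
    f=manip.get_contact_force(); F=f[2]-f0
    print(yaw,"%.2f"%manip.get_time(),np.round(manip.get_position(),4),np.round(f,1),"Mz %.2f"%manip.get_torque()[2])
    if F>8: p[2]+=.0004
    elif F<2.5 and yaw<96: p[2]-=.0004
yaw=112; o=down(np.radians(yaw)); manip.servo_line(p,o,rate=.03); st("112")
while p[2]>.098:
    p[2]-=.0008; manip.servo_line(p,o,rate=.02); F=manip.get_contact_force(); print("%.4f"%p[2],np.round(F,1))
    if F[2]-f0>4: break
st()
E
```

```text
70 32.48 [0.5446 0.0026 0.1054] [-1.2  3.7  4.2] Mz 0.00
76 32.73 [0.5446 0.0028 0.1054] [-1.8  6.2  4.2] Mz -0.02
82 32.99 [0.5446 0.0028 0.1055] [-1.4  5.7  5.1] Mz -0.02
88 33.25 [0.5445 0.0026 0.1055] [-2.2  3.6  6.9] Mz -0.02
94 33.51 [0.5444 0.002  0.1057] [-2.3  0.8  4.8] Mz 0.02
100 33.77 [0.5445 0.0019 0.1056] [-0.9  0.9  3.3] Mz -0.02
106 34.02 [0.5446 0.0019 0.1055] [-1.5 -0.4  1.5] Mz -0.02
112 34.28 [0.5445 0.002  0.1055] [-1.7 -0.6  3. ] Mz -0.05
112 t34.53 p [0.5445 0.0021 0.1056] F [-0.6 -1.   1.8] M [-0.15  0.43  0.01] w0.0108 g52
0.1048 [-2.1 -0.4  5.4]
 t34.78 p [0.5446 0.0021 0.1051] F [-2.1 -0.4  5.4] M [-0.16  0.48  0.05] w0.0109 g53
```

```bash
python3 - <<'E'
from h import *
p=np.array([.5445,.0022,.1048]); f0=-1.3
for yaw in range(115,136,3):
    manip.servo_line(p,down(np.radians(yaw)),rate=.03)
    f=manip.get_contact_force(); F=f[2]-f0
    print(yaw,"%.2f"%manip.get_time(),np.round(manip.get_position(),4),np.round(f,1),np.round(manip.get_torque(),2))
    if F>9: p[2]+=.0003
    elif F<1.5: break
    elif F<4: p[2]-=.0004
print(p,yaw)
E
```

```text
115 35.03 [0.5445 0.0023 0.1051] [-2.6 -0.5  7.1] [ 0.08  0.59 -0.  ]
118 35.28 [0.5444 0.0022 0.1051] [-3.1 -0.4  5. ] [-0.1   0.59 -0.03]
121 35.53 [0.5443 0.002  0.1047] [-1.8 -2.   2.4] [-0.31  0.4  -0.04]
124 35.78 [0.544  0.002  0.1045] [-4.5 -2.5  6. ] [-0.37  0.85 -0.03]
127 36.03 [0.5438 0.002  0.1043] [-4.  -1.9  4.9] [-0.44  0.83 -0.03]
130 36.28 [0.5437 0.0019 0.1041] [-4.6 -2.2  3.9] [-0.68  0.91  0.07]
133 36.53 [0.5437 0.0017 0.104 ] [-3.2 -4.3  2.1] [-0.78  0.86 -0.02]
[0.5445 0.0022 0.104 ] 133
```

The nut rode past the in-line angle without dropping, and the sideways force turned with the hand. That points to the nut centre sitting about 2.5 mm off the TCP along its bar. I'll lift clear, compensate for that offset and turn backward again with sideways compliance.

```bash
cat > back.py <<'E'
from h import *
c=np.array([.5457,.0030]); e=.0025; f0=np.array([0,0,-1.3])
def xy(yaw): b=np.radians(yaw-90); return c-e*np.array([np.cos(b),np.sin(b)])
p=np.array([.5445,.0022,.1075]); manip.servo_line(p,rate=.05)
yaw=88; manip.servo_line([*xy(yaw),.1075],down(np.radians(yaw)),rate=.03); manip.hold(.1); f0=np.array(manip.get_contact_force()); st("clear")
z=.1068; k=np.zeros(2)
while z>.100:
    z-=.0006; manip.servo_line([*(xy(yaw)+k),z],rate=.03); f=np.array(manip.get_contact_force())-f0
    if f[2]>3: break
st("contact")
drop=False
while yaw<128:
    yaw+=4; manip.servo_line([*(xy(yaw)+k),z],down(np.radians(yaw)),rate=.03)
    f=np.array(manip.get_contact_force())-f0
    print(yaw,"%.2f"%manip.get_time(),np.round(manip.get_position(),4),f.round(1),k)
    k+=np.clip(1e-4*f[:2],-4e-4,4e-4) if np.hypot(*f[:2])>1.5 else 0
    if f[2]>8: z+=.0003
    elif f[2]<4: z-=.0006
    if z<.1025: drop=True; break
st("end"); print(yaw,z,k,drop)
E
python3 back.py
```

```text
clear t37.82 p [0.5433 0.0031 0.1075] F [ 0.8  0.1 -0.1] M [ 0.02 -0.01 -0.01] w0.0108 g52
contact t38.32 p [0.5436 0.0031 0.1061] F [0.1 0.6 5.9] M [-0.05  0.07  0.02] w0.0109 g53
92 38.57 [0.5437 0.0031 0.106 ] [-0.4  2.   6.1] [0. 0.]
96 38.82 [0.5438 0.0032 0.106 ] [0.1 1.5 5.9] [-4.17190550e-05  2.03042434e-04]
100 39.07 [0.5437 0.0029 0.1059] [0.1 2.4 5.4] [-4.17190550e-05  2.03042434e-04]
104 39.32 [0.5436 0.0029 0.1059] [1.  0.7 4.8] [-3.48964906e-05  4.41582124e-04]
108 39.57 [0.5436 0.0026 0.1058] [0.2 1.2 5.2] [-3.48964906e-05  4.41582124e-04]
112 39.82 [0.5435 0.0024 0.1056] [0.2 0.3 4.4] [-3.48964906e-05  4.41582124e-04]
116 40.07 [0.5435 0.002  0.1055] [ 0.6 -2.6  1.4] [-3.48964906e-05  4.41582124e-04]
120 40.32 [0.5424 0.0017 0.1043] [-0.8 -1.7 -1.3] [2.74955526e-05 1.81675384e-04]
124 40.57 [0.543  0.0016 0.1041] [-1.3 -1.8  0.1] [-4.91208686e-05  1.31280444e-05]
128 40.82 [0.5432 0.0013 0.1036] [-0.9 -1.2 -2.6] [-0.0001779 -0.0001702]
end t40.82 p [0.5432 0.0013 0.1036] F [-0.2 -1.1 -2.7] M [-0.14  0.14  0.01] w0.0108 g52
128 0.10319999999999999 [-0.00027241 -0.00029159] False
```

The force vanished at about 118–120°, so the nut has dropped. I'll follow it down at yaw 118 to confirm.

```bash
python3 - <<'E'
from h import *
p=np.array([.5432,.0018,.1032]); o=down(np.radians(118)); manip.servo_line(p,o,rate=.03); st()
f0=-1.3
while p[2]>.0985:
    p[2]-=.0008; manip.servo_line(p,o,rate=.02); f=manip.get_contact_force(); print("%.4f"%p[2],np.round(manip.get_position(),4),np.round(f,1))
    if f[2]-f0>4: break
st()
E
```

```text
t41.14 p [0.543  0.0017 0.1032] F [-0.7 -1.6 -0.5] M [-0.35  0.19 -0.01] w0.0109 g52
0.1024 [0.5431 0.0017 0.1023] [-0.5 -2.2 -0.4]
0.1016 [0.5431 0.0017 0.1016] [-0.9 -3.  -0.1]
0.1008 [0.5433 0.0017 0.1013] [-2.2 -3.3  5.4]
 t41.89 p [0.5433 0.0017 0.1013] F [-2.2 -3.3  5.4] M [-0.54  0.61 -0.01] w0.0110 g53
```

The drop is confirmed: TCP z went from 106.0 to 101.3 mm, and the expected drop was about 5 mm. Now the first half turn forward.

```bash
cat > fwd.py <<'E'
from h import *
def fwd(c,e,k,y0,y1,z0,n=18,f0=np.array([0,0,-1.3])):
    for i in range(1,n+1):
        yaw=y0+(y1-y0)*i/n; z=z0-.012*(y0-yaw)/360; b=np.radians(yaw-90)
        q=c-e*np.array([np.cos(b),np.sin(b)])+k
        manip.servo_line([*q,z],down(np.radians(yaw)),rate=.03)
        f=np.array(manip.get_contact_force())-f0
        if i%3==0 or np.linalg.norm(f)>8: print("%.0f"%yaw,"%.2f"%manip.get_time(),np.round(manip.get_position(),4),f.round(1),(k*1e3).round(2),"Mz %.2f"%manip.get_torque()[2])
        if np.linalg.norm(f)>20: print("ABORT"); break
        k=k+np.clip(1.2e-4*f[:2],-5e-4,5e-4)
    return q,yaw,z,k
E
python3 - <<'E'
from fwd import *
c=np.array([.5457,.0030]); e=.0025
b=np.radians(28); k=np.array([.5432-.0003,.0018-.0004])-(c-e*np.array([np.cos(b),np.sin(b)]))
r=fwd(c,e,k,118,-62,.1012); print(r); st()
E
```

```text
88 42.87 [0.5432 0.0025 0.1004] [ 0.5 -0.9  5.8] [-0.48 -0.74] Mz 0.01
58 43.84 [0.5439 0.0034 0.0994] [ 0.2 -1.4  6.9] [-0.05 -0.86] Mz -0.05
28 44.82 [0.5449 0.0037 0.0985] [ 0.5 -2.2  8. ] [ 0.29 -1.31] Mz -0.08
18 45.14 [0.5453 0.0036 0.0981] [ 0.7 -1.4  9. ] [ 0.35 -1.57] Mz -0.08
8 45.47 [0.5458 0.0035 0.0978] [ 0.7 -2.   8.2] [ 0.43 -1.75] Mz -0.07
-2 45.79 [0.5461 0.0033 0.0974] [-0.5 -1.8  9.1] [ 0.51 -1.98] Mz -0.06
-12 46.12 [0.5464 0.0031 0.0971] [-0.4 -2.7  8.7] [ 0.46 -2.2 ] Mz -0.02
-22 46.44 [0.5465 0.0027 0.0967] [-0.8 -1.3  9. ] [ 0.41 -2.52] Mz -0.07
-32 46.77 [0.5467 0.0024 0.0963] [-0.4 -0.9  8.7] [ 0.31 -2.67] Mz -0.08
-42 47.09 [0.5468 0.002  0.096 ] [-1.5 -2.1  9.1] [ 0.26 -2.78] Mz -0.04
-52 47.42 [0.5467 0.0016 0.0956] [-2.4 -0.7 10.5] [ 0.08 -3.04] Mz -0.03
-62 47.74 [0.5466 0.0013 0.0952] [-2.4  1.1  9.6] [-0.2  -3.13] Mz -0.04
(array([0.54770396, 0.00104529]), -62.0, 0.09519999999999999, array([-0.00049192, -0.00299459]))
 t47.74 p [0.5466 0.0013 0.0952] F [-2.4  1.1  8.3] M [ 0.13  0.45 -0.04] w0.0111 g53
```

The thread is running freely at about 9 N. I'll release, swing the open fingers back half a turn around the bar, regrip and turn the second half.

```bash
python3 - <<'E'
from fwd import *
c=np.array([.5450,.0018])
manip.command_gripper(.074); st("open")
manip.servo_line([*c,.0955],down(np.radians(-62)),rate=.05); st("c")
manip.move_to([*c,.0955],down(np.radians(118))); manip.hold(.1); st("swung"); print(manip.get_joint_positions().round(2))
manip.command_gripper(.005,f_grip=50); manip.hold(.1); st("grip")
s=manip.camera("scene"); cv2.imwrite("pics/n5.png",crop(s,265,200,45,6))
E
```

```text
open t48.37 p [0.5477 0.001  0.0951] F [ 0.4 -0.   0.4] M [ 0.    0.02 -0.  ] w0.0738 g0
c t48.62 p [0.5447 0.0019 0.0955] F [-0.9 -0.3  0.1] M [-0.05 -0.03 -0.02] w0.0739 g0
swung t51.37 p [0.545  0.0018 0.0955] F [0.8 0.  0.2] M [-0.01 -0.03  0.03] w0.0739 g0
[-0.02  0.49  1.89 -0.    0.76 -2.08]
grip t52.06 p [0.545  0.0018 0.0956] F [-0.7  1.1  2.4] M [ 0.11  0.19 -0.05] w0.0107 g51
```

View pics/n5.png

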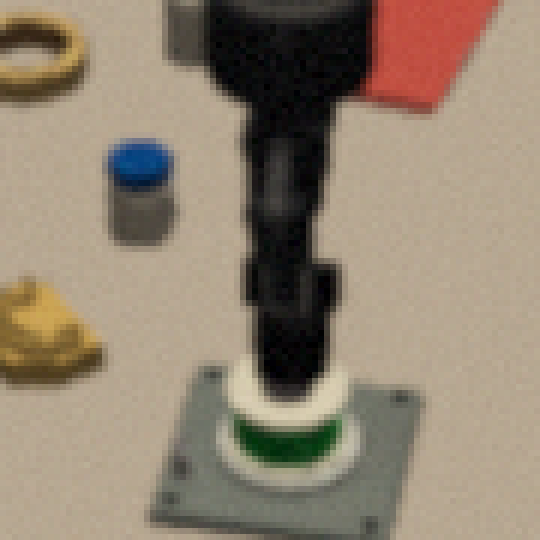

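The nut sits on the spindle just above the reel and the bar is regripped. Now the second half turn.

```bash
python3 - <<'E'
from fwd import *
r=fwd(np.array([.5450,.0018]),0.,np.zeros(2),118,-62,.0954); print(r); st()
E
```

```text
88 53.08 [0.545  0.0018 0.0945] [-0.5  1.4  5.6] [-0.24 -0.  ] Mz 0.03
58 54.06 [0.5452 0.002  0.0936] [1.  1.2 5.4] [-0.13  0.3 ] Mz 0.03
28 55.03 [0.5459 0.0019 0.0926] [ 2.1 -2.   7.4] [0.52 0.46] Mz 0.07
-2 56.01 [0.5461 0.0011 0.0916] [ 0.7 -2.6  8.3] [ 1.16 -0.1 ] Mz -0.02
-22 56.66 [0.546  0.0007 0.0909] [-0.3 -1.5  9.9] [ 1.23 -0.55] Mz 0.04
-32 56.98 [0.5457 0.0007 0.0905] [ 0.6 -1.1  8.6] [ 1.19 -0.72] Mz 0.02
-42 57.31 [5.457e-01 5.000e-04 9.020e-02] [-0.4 -2.2  8.7] [ 1.26 -0.86] Mz -0.02
-52 57.63 [5.454e-01 3.000e-04 8.980e-02] [-2.  -1.6  8. ] [ 1.21 -1.12] Mz 0.00
-62 57.96 [5.452e-01 2.000e-04 8.950e-02] [-1.2 -1.3  9.6] [ 0.98 -1.32] Mz -0.02
(array([5.45977118e-01, 4.79718521e-04]), -62.0, 0.0894, array([ 0.00083519, -0.00147586]))
 t57.96 p [5.452e-01 2.000e-04 8.950e-02] F [-1.2 -1.3  8.3] M [-0.25  0.28 -0.02] w0.0107 g51
```

```bash
python3 - <<'E'
from h import *
p=np.array(manip.get_position()); p[2]=.0897
manip.servo_line(p,rate=.02); manip.hold(.3); st()
print(manip.sign_off())
E
```

```text
t58.51 p [5.448e-01 1.000e-04 8.960e-02] F [-0.4 -0.5  4.9] M [-0.13 -0.02 -0.03] w0.0110 g51
the job is handed in; nothing more can be done
None
```

I handed the job in at 58.5 s. The reel is fully down on its seat. The nut dropped off the thread end on my second backward pass (the first rode past without dropping), then went one full turn forward with one regrip halfway. It is started but not tight, still held in the gripper with about 6 N of downward push.

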